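# Cock and fire the spring impact tester

### The job

Shock-test the vial in the bench impact tester with one shot: draw the striker back by its upright grip, against the spring and firmly onto the sprung stop, until the sear catches, without forcing the stop, and let go so that the sear alone holds it. Then press the trip lever's thumb pad so that the striker fires and knocks the vial's carrier along its rails, and take the hand away. Do not touch the carrier or the vial, and leave the beaker, timer and carton beside the tester where they are.

Things in the scene. Friction and masses are not known exactly. Their poses are not given: they have to be found in the camera images.
- tester: Fixed impact tester on a grey base 385 x 84 mm. Origin: on the worktop under the resting grip, on the middle line. +x = firing direction, roughly away from the robot; z up. Along x (mm): thumb pad -184, lever pin -132 (44 high), stop's face -118, sear tooth -97 to -89 (lever 66 high there), grip 0, spring housing 15 to 51 (58 high), carrier 61 to 111, rail ends 172.
- striker: Sliding steel bar 36 mm up; origin under its grip at table height, at the tester's origin when at rest. Drawn along the tester's -x against a spring of 0.16 N per mm (0 at rest, friction 0.3 N). A dark catch collar is clamped on the bar at a place that changes each time: the sear catches at some draw from 44 to 61 mm. Let go sooner, it flies home and spoils the test.
- grip (a point): Middle of the striker's upright black grip, 100 mm above the worktop. The grip is 12 mm thick along the tester's x, 30 mm wide along y, its top 117 mm up. Keep fingertips above 75 mm, clear of the lever behind. It moves with the striker.
- cushion: Sprung stop: two rubber pads at y +-21.5 mm, 34 mm up, together 2.5 N per mm along x; origin below their face. The collar meets it 1 mm before the sear tooth can drop behind the collar's step, so the tooth drops at 2.5 to 4 N of squeeze, felt as a sharp rise of the pull above the spring's own (riding over the collar adds up to 4 N before). Over 11 N (4.4 mm) on it is forcing.
- sear (a joint): Trip lever's angle (rad): 0 = tooth down (at rest, and when holding the striker), grows as the thumb pad goes down, end stop 0.36; springs back to 0. The tooth frees the striker at 0.12 to 0.2: 3 to 8 N on the pad, 6 to 11 mm of pad travel (18 mm to the end stop).
- trip_pad (a point): Middle of the top face of the trip lever's black thumb pad, 30 mm along x by 26 mm along y, 80 mm above the worktop; to be pressed straight down.
- carrier: Aluminium carrier with a vial standing in it (top 83 mm above the worktop), free to slide up to 60 mm along two rails in the tester's +x with about 0.6 N friction. Origin at table height under the face of its dark anvil plate, at tester x = +61 mm at the start, 1 mm in front of the resting striker's nose.
- beaker: Bystander: clear beaker, 51 mm across, 53 mm high, standing beside the tester on its left; origin under its centre.
- bench_timer: Bystander: small white bench timer, 58 x 62 x 18 mm, lying to the right of the tester; origin under its centre.
- small_carton: Bystander: small carton, 50 x 62 x 40 mm, to the right of the tester's near end; origin under its centre.

How it is judged (in metres and radians):
On the way, in this order (a step that is already met when the one before it is completed fails the run):
1. the striker is held drawn back by the sear alone, nothing of the robot touching the tester, the carrier still in its place (x of striker in the frame of tester below -0.035 m and linear speed of striker below 0.01 m/s and contact force between each of the fingers, the arm and tester below 0.1 N and value of joint sear below 0.06 rad and x of carrier in the frame of tester below 0.066 m), for 0.3 s.
2. the trip lever is pressed and the striker lets fly (value of joint sear above 0.1 rad and x of striker in the frame of tester above -0.02 m).
At the end, for the whole second after the job is handed in: The striker is back at rest within 12 mm of home, the carrier has been knocked at least 20 mm along its rails and lies still, the trip lever is back up (below 0.06 rad), and the robot touches nothing (x of striker in the frame of tester above -0.012 m and linear speed of each of striker, carrier below 0.02 m/s and x of carrier in the frame of tester above 0.081 m and value of joint sear below 0.06 rad).
It fails at once if the sprung stop is forced with more than 11 N (contact force between cushion and anything else above 11 N).
It fails at once if the robot touches the carrier or its vial (contact force between any of the fingers, the arm and carrier above 0.3 N).
It fails at once if a bystander is pushed more than 15 mm (distance of any of beaker, bench_timer, small_carton from where it was at the start of the episode above 0.015 m).
It also fails if it takes over 61 s, if anything falls off the work surface, if the arm or the gripper's body presses on something with over 40 N, if the wrist force passes 120 N, or if a joint passes its speed limit or range.

### The arm

A 7-joint arm with a two-finger parallel gripper is mounted at the origin on a cart in front of the work surface, level with it; the furniture and walls round the work are solid. World frame = base frame: x ahead of the robot, y to its left, z up, the work surface at z = 0. Lengths are in m, angles in degrees, forces in N, time in s.
With the tool pointing down it reaches from about 0.4 to 0.875 m from the base axis. Payload 6.5 kg.
Tool frame: the origin (TCP) lies midway between the tips of the shut fingers; the grasp point (between the pads) lies behind it (manip.hold_point_z is the z of the grasp point in the tool frame, in m); z points along the fingers, y is the line along which they close (so a half turn about z gives the same grasp; the last joint's range is limited). The gripper opens to 88 mm and grips with 3 to 60 N. Pads are 18 mm wide; open, the fingers measure 123 mm over their backs; the gripper's body (75 mm by 187 mm) begins 45 mm behind the grasp point.
Start: joints at [-3.793, 30.733, -0.252, 88.115, 0.149, 61.152, -4.079], TCP at [0.65, 0, 0.239] pointing down, gripper open.
Joint ranges: [-154.64, 154.64], [-21.42, 123.67], [-72.66, 72.17], [13.99, 137.28], [-74.86, 254.86], [10.95, 109.41], [-158.01, 158.01]. Speed limits (degrees/s): [136.94, 136.94, 180, 180, 180, 180, 180].

### API

Orientations are given as [roll, pitch, yaw] about the fixed x, y, z axes, in that order (R = Rz(yaw) Ry(pitch) Rx(roll)).
In Python, from cell import manip gives the robot as it stands.
- The arm moves only by the shell command python3 -m creep 'ROWS'. ROWS is JSON, a list of rows, each a list of 7 numbers: the finger opening in cm, from 0 to 8.81, then the shift along the world's x, y, z in cm, then the turn, a rotation vector about the world's x, y, z in rad. In form: [[claw, dx, dy, dz, ax, ay, az], ...]. A call has 1 to 10 rows; each row shifts and turns the commanded pose from where the row before left it; what a row does not reach is not made up. A row lasts 1/10 s, in which the tool goes at most 50 mm and 8.59 degrees, less where a joint would pass 70% of its speed; a pose out of reach is approached as far as the arm can. A call with a gripper value outside its range is refused whole. The fingers move at their own pace and stop on an object; the grip force is fixed at half the most. Time passes only in rows, so rows that do not move let the fingers close. It gives the time, the measured TCP pose, the force, the opening and the grip force at its end, in the units of the state.
- manip.sense(): the state, without advancing time (a new reading comes with each control period).
- manip.grab_frame(name): name is "scene" or "side" or "wrist"; returns the picture (400x640x3 uint8, red, green, blue); there is no depth.
- manip.camera_info(name): a dict with "mtx" (3x3 intrinsics, pixels), "world_to_cam" (4x4, takes a point from world to camera coordinates). Camera axes: x right, y down, z forward; pixel columns grow to the right and rows downward; lengths in m; the calibration is good to about 2 mm. A picture is of the moment at which its call begins: read the wrist's pose just before it. camera_info takes no time and is no camera call; for the wrist camera it gives the pose at the moment of the call.
- manip.hand_in(): hands the job in; it is judged then, once.
Trained networks look in the newest picture that a camera, given by its name, has taken for a name from the list of things; names that differ only in an ending like _2 or _b are one class to them, and where a whole thing is asked for, a point or a joint stands for the part that bears it (a point fixed in the world has none). Each returns a list of dicts, best first, with "p" (0 to 1); they miss things now and then, are a little off and sometimes report something else, mostly with a low value. They report only what shows in the picture. A call takes as long as a camera call.
- manip.search_frame(thing, camera): "extent" ([left, top, right, bottom] in pixels, round what is visible of it).
- manip.place_of(thing, camera): "position" ([row, column] in pixels: a listed point, or the origin of a listed thing).
The state is a dict: "time": time; "joint_positions": joint angles; "joint_velocities": joint speeds; "effort": joint torques, N m; "tool_pos": TCP position; "eef_rot": TCP orientation; "force": force on the tool from outside, world axes, zero at the start; "torque": the same for the moment, N m; "finger_gap": finger opening in m; "finger_force": force on a finger pad.
Only numpy, scipy, OpenCV 4.12 (cv2) and the standard library are available. Lean on these libraries where they do the work, as an engineer would, in place of code of your own. Each camera call takes 0.05 s, during which the arm holds its last target. There are 200 camera calls.

## Working session

There is one attempt and no reset: what is moved stays moved. The work goes in short steps, Python scripts to look and compute and a shell command to move; the robot and the scene stay as the last step left them, time stands still between calls to the robot, and variables do not carry over. Pictures are saved under pics/ and viewed, at most 10 in all, crops included, and the job is handed in when it is done.

```bash
mkdir -p pics; cat > h.py <<'E'
import numpy as np,cv2
from cell import manip
def ray(cam,rc,z):
    c=manip.camera_info(cam);K=np.array(c["mtx"]);T=np.array(c["world_to_cam"])
    d=T[:3,:3].T@np.linalg.inv(K)@np.array([rc[1],rc[0],1.]);o=-T[:3,:3].T@T[:3,3]
    return o+d*(z-o[2])/d[2]
def save(cam,n):
    cv2.imwrite(f"pics/{n}.png",np.array(manip.grab_frame(cam))[:,:,::-1])
E
python3 - <<'E'
from h import *
s=manip.sense();print(s["tool_pos"],s["eef_rot"],s["force"],manip.hold_point_z)
for c in("scene","side","wrist"):
    save(c,c+"0")
    for t,z in(("tester",0),("grip",.1),("trip_pad",.08),("carrier",0),("cushion",0),("striker",0)):
        try:
            for r in manip.place_of(t,c)[:1]: print(c,t,np.round(r["p"],2),np.round(r["position"]),ray(c,r["position"],z).round(4))
        except Exception as e: print(c,t,e)
a=[cv2.imread(f"pics/{c}0.png") for c in("scene","side","wrist")]
b=np.vstack([np.hstack([cv2.resize(a[0],(400,250)),cv2.resize(a[2],(400,250))]),cv2.resize(a[1],(800,500))[100:450]])
cv2.imwrite("pics/m.png",b)
E
```

```text
[6.49399957e-01 1.09913425e-05 2.37843015e-01] [-1.79901430e+02  7.71369605e-03  9.00059742e+01] [-0.39896788 -0.90766998 -0.20711574] -0.0187
scene tester 0.95 [242. 342.] [ 0.6388 -0.1391  0.    ]
scene grip 0.56 [197. 340.] [ 0.6286 -0.1395  0.1   ]
scene trip_pad 0.76 [256. 293.] [ 0.4527 -0.1414  0.08  ]
scene carrier 0.97 [225. 354.] [ 0.7091 -0.1354  0.    ]
scene striker 0.61 [242. 342.] [ 0.6376 -0.1392  0.    ]
side tester 0.63 [238. 301.] [ 0.6352 -0.1405  0.    ]
side grip 0.9 [193. 296.] [ 0.6413 -0.132   0.1   ]
side trip_pad 0.9 [223. 394.] [ 0.4512 -0.1428  0.08  ]
side carrier 0.88 [232. 271.] [ 0.7008 -0.1348  0.    ]
side striker 0.74 [237. 300.] [ 0.6393 -0.1443  0.    ]
wrist tester 0.59 [255. 313.] [ 0.6372 -0.1403  0.    ]
wrist grip 0.65 [301. 312.] [ 0.6388 -0.1464  0.1   ]
wrist trip_pad 0.53 [290. 172.] [ 0.4563 -0.1454  0.08  ]
wrist carrier 0.74 [253. 356.] [ 0.7053 -0.1363  0.    ]
wrist cushion 0.2 [289. 170.] [ 0.4018 -0.2027 -0.    ]
wrist striker 0.71 [253. 313.] [ 0.6367 -0.1365  0.    ]
```

View pics/m.png

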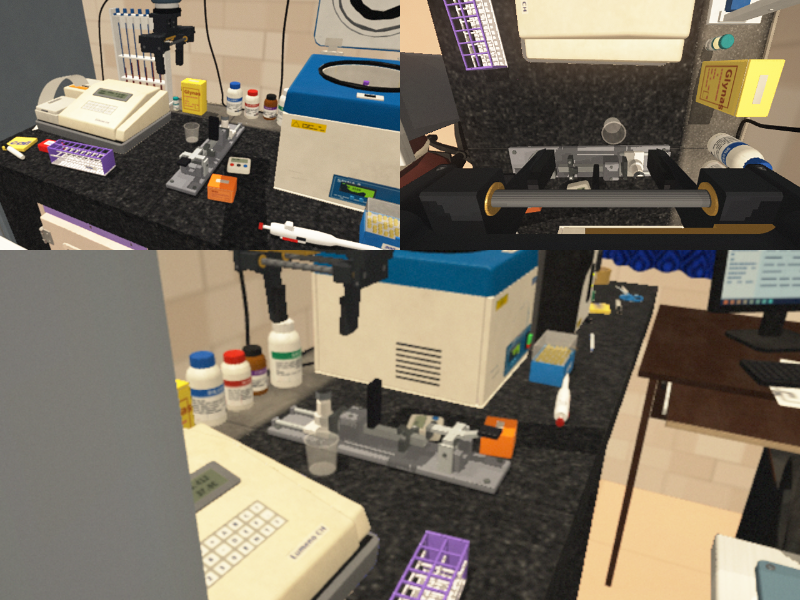

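The mosaic shows the tester running nearly along world x, at about (0.638, -0.140) with a yaw of 1–2°. The carton and timer are on its right and the beaker on its left. I'll move above the grip.

```bash
python3 -m creep '[[5,-0.3,-3.5,0,0,0,0.026],[5,-0.3,-3.5,0,0,0,0],[5,-0.3,-3.5,0,0,0,0],[5,-0.2,-3.5,-1,0,0,0],[5,0,0,-2,0,0,0],[5,0,0,-1,0,0,0],[5,0,0,0,0,0,0],[5,0,0,0,0,0,0]]'
python3 - <<'E'
from h import *
from scipy.optimize import least_squares
s=manip.sense();print(s["tool_pos"],s["eef_rot"],s["force"],s["finger_gap"])
K={"tester":0,"grip":.1,"trip_pad":.08,"carrier":0,"striker":0}
for c in("scene","side","wrist"):
    save(c,c+"1")
    for t,z in K.items():
        for r in manip.place_of(t,c)[:1]: print(c,t,np.round(r["p"],2),np.round(r["position"],1),ray(c,r["position"],z).round(4))
# crop side/scene
a=cv2.imread("pics/side1.png")[120:320,160:480];w=cv2.imread("pics/wrist1.png")
cv2.imwrite("pics/m1.png",np.vstack([cv2.resize(a,(480,300)),cv2.resize(w,(480,300))]))
E
```

```text
time: 1.85
tool_pos: [0.6394, -0.1385, 0.199]
eef_rot: [180.0, -0.0, 91.6]
force: [0.5, 0.6, 0.3]
finger_gap: 0.05
finger_force: 0.0
[ 0.63942026 -0.13849968  0.19903312] [ 1.79985665e+02 -4.02671479e-02  9.16043050e+01] [0.53154421 0.60297732 0.32010124] 0.04998427440772885
scene tester 0.83 [240.1 340.6] [ 0.6449 -0.1341  0.    ]
scene grip 0.63 [195.9 341.3] [ 0.633  -0.1407  0.1   ]
scene trip_pad 0.61 [252.2 292.4] [ 0.4613 -0.1354  0.08  ]
scene carrier 0.84 [226.6 353.5] [ 0.7029 -0.1364  0.    ]
scene striker 0.95 [244.7 339.3] [ 0.6287 -0.1387  0.    ]
side grip 0.9 [194.1 297.7] [ 0.6367 -0.1298  0.1   ]
side trip_pad 0.64 [223.7 394.3] [ 0.4495 -0.1398  0.08  ]
side carrier 0.67 [238.6 299.6] [ 0.637  -0.1391  0.    ]
side striker 0.62 [240.8 303. ] [ 0.6269 -0.1346  0.    ]
wrist tester 0.75 [172.8 320.2] [ 0.6379 -0.1386  0.    ]
wrist grip 0.98 [199.  320.8] [ 0.6389 -0.1398  0.1   ]
wrist trip_pad 0.59 [190.9 134.2] [ 0.4531 -0.1431  0.08  ]
wrist carrier 0.92 [174.5 370.6] [ 0.702  -0.1391  0.    ]
wrist striker 0.7 [170.7 319.8] [ 0.6373 -0.1359  0.    ]
```

View pics/m1.png

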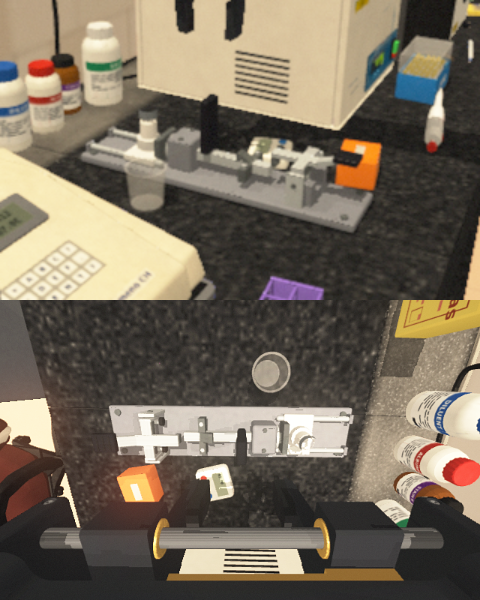

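The wrist view shows the grip at (199, 321) row/col, between the fingers, with the tester's base edge slightly tilted. I'll measure the yaw from that edge.

```bash
python3 - <<'E'
from h import *
im=cv2.imread("pics/wrist1.png")
g=cv2.cvtColor(im,cv2.COLOR_BGR2GRAY).astype(float)
for lo,hi in((120,170),(185,225)):
    pts=[]
    for c in range(165,460,3):
        col=cv2.GaussianBlur(g,(5,5),0)[lo:hi,c];d=np.diff(col)
        r=lo+(np.argmax(d) if lo<150 else np.argmin(d))+.5
        pts.append(ray("wrist",(r,c),.01)[:2])
    p=np.array(pts);v=cv2.fitLine(p.astype(np.float32),cv2.DIST_HUBER if False else cv2.DIST_WELSCH,0,1e-4,1e-4).ravel()
    print(np.degrees(np.arctan2(v[1]*np.sign(v[0]),abs(v[0]))),v[2:], np.median(p[:,1]))
for i in range(3):
    manip.grab_frame("wrist")
    for t,z in(("grip",.1),("trip_pad",.08),("tester",0)):
        for r in manip.place_of(t,"wrist")[:1]:print(t,ray("wrist",r["position"],z).round(4))
E
```

```text
0.96985567 [ 0.62262714 -0.09867079] -0.09843090174882785
0.19073126 [ 0.6145111  -0.18108131] -0.18076149776674477
trip_pad [ 0.4564 -0.1455  0.08  ]
tester [ 0.6399 -0.1417  0.    ]
grip [ 0.6408 -0.1421  0.1   ]
trip_pad [ 0.4541 -0.1425  0.08  ]
tester [ 0.6435 -0.1383  0.    ]
grip [ 0.6408 -0.1401  0.1   ]
trip_pad [ 0.4554 -0.1425  0.08  ]
tester [ 0.6397 -0.1409  0.    ]
```

```bash
python3 -m creep '[[5,-0.1,-0.15,-2,0,0,-0.013],[5,0,0,-3,0,0,0],[5,0,0,-3,0,0,0],[5,0,0,-2,0,0,0],[5,0,0,-1,0,0,0],[5,0,0,-0.6,0,0,0],[5,0,0,0,0,0,0],[5,0,0,0,0,0,0]]'
python3 - <<'E'
from h import *
save("side","s2");save("wrist","w2")
a=cv2.imread("pics/side2.png") if 0 else cv2.imread("pics/s2.png")[120:320,160:480]
cv2.imwrite("pics/m2.png",np.vstack([cv2.resize(a,(480,300)),cv2.resize(cv2.imread("pics/w2.png"),(480,300))]))
E
```

```text
time: 4.15
tool_pos: [0.6388, -0.1417, 0.0838]
eef_rot: [179.9, 0.0, 90.7]
force: [-0.9, 0.8, 0.7]
finger_gap: 0.0501
finger_force: 0.0
```

View pics/m2.png

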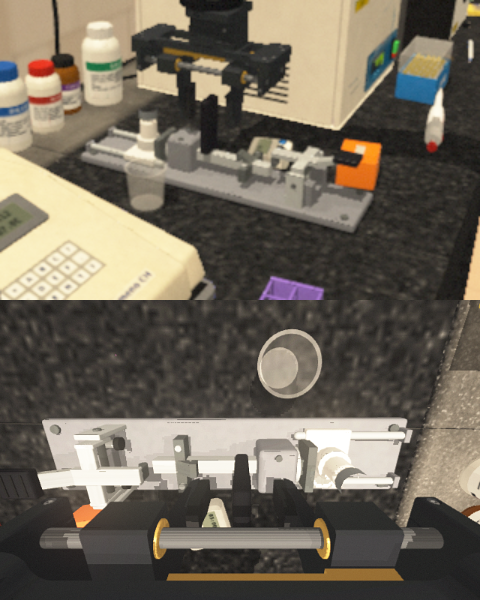

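The fingers straddle the grip: at about (243, 470) in the mosaic it sits centred between them. Next I'll close on it.

```bash
python3 -m creep '[[3,0,0,0,0,0,0],[1.8,0,0,0,0,0,0],[1,0,0,0,0,0,0],[1,0,0,0,0,0,0],[1,0,0,0,0,0,0]]'; python3 -c "
from h import *
s=manip.sense();print(s['force'],s['tool_pos'],s['finger_gap'])
for t in('grip',):
  manip.grab_frame('wrist');print(ray('wrist',manip.place_of(t,'wrist')[0]['position'],.1))"
```

```text
time: 4.75
tool_pos: [0.6381, -0.1415, 0.0827]
eef_rot: [180.0, 0.0, 90.7]
force: [1.2, -0.4, -0.6]
finger_gap: 0.0124
finger_force: 0.4
[ 1.2162859  -0.42013787 -0.63708254] [ 0.63806527 -0.14149902  0.0827449 ] 0.012393397633201566
[ 0.63874576 -0.14040987  0.1       ]
```

```bash
for i in 1 2 3; do python3 -m creep '[[0,0,0,0,0,0,0],[0,0,0,0,0,0,0]]'; done
```

```text
time: 5.05
tool_pos: [0.6381, -0.1415, 0.0828]
eef_rot: [180.0, 0.0, 90.7]
force: [0.0, -0.3, 0.4]
finger_gap: 0.0118
finger_force: 30.0
time: 5.25
tool_pos: [0.6381, -0.1415, 0.0828]
eef_rot: [180.0, 0.0, 90.7]
force: [0.3, 1.3, 1.2]
finger_gap: 0.0116
finger_force: 30.0
time: 5.45
tool_pos: [0.6381, -0.1415, 0.0827]
eef_rot: [180.0, 0.0, 90.7]
force: [0.3, 1.0, 0.5]
finger_gap: 0.0118
finger_force: 30.0
```

```bash
python3 -m creep '[[0,-0.6,-0.01,0,0,0,0],[0,-0.6,-0.01,0,0,0,0],[0,-0.6,-0.01,0,0,0,0],[0,0,0,0,0,0,0]]';python3 -m creep '[[0,-0.6,-0.01,0,0,0,0],[0,-0.6,-0.01,0,0,0,0],[0,-0.6,-0.01,0,0,0,0],[0,0,0,0,0,0,0],[0,0,0,0,0,0,0]]'; python3 -m creep '[[0,-0.3,0,0,0,0,0],[0,0,0,0,0,0,0]]';for i in 1 2 3; do python3 -m creep '[[0,0,0,0,0,0,0]]' | grep force; done
```

```text
time: 5.85
tool_pos: [0.6194, -0.1418, 0.0828]
eef_rot: [180.0, -0.0, 90.7]
force: [3.1, -0.2, -3.2]
finger_gap: 0.012
finger_force: 30.0
time: 6.35
tool_pos: [0.6022, -0.142, 0.0828]
eef_rot: [179.9, 0.0, 90.8]
force: [6.1, 0.4, -4.0]
finger_gap: 0.0117
finger_force: 30.0
time: 6.55
tool_pos: [0.6001, -0.1421, 0.0828]
eef_rot: [179.8, 0.0, 90.8]
force: [7.8, 0.4, -7.2]
finger_gap: 0.0117
finger_force: 30.0
force: [7.3, -0.7, -6.5]
finger_force: 30.0
force: [7.2, -0.8, -7.1]
finger_force: 30.0
force: [7.5, 0.7, -6.2]
finger_force: 30.0
```

```bash
python3 -m creep '[[0,-0.2,0,0,0,0,0],[0,0,0,0,0,0,0]]'|egrep 'pos|force:';python3 -m creep '[[0,-0.1,0,0,0,0,0],[0,0,0,0,0,0,0]]'|egrep 'pos|force:'; python3 -m creep '[[0,-0.1,0,0,0,0,0],[0,0,0,0,0,0,0]]'|egrep 'pos|force:';python3 -m creep '[[0,0,0,0,0,0,0]]'|egrep 'pos|force:'
```

```text
tool_pos: [0.5984, -0.1421, 0.0828]
force: [8.8, -1.0, -9.2]
finger_force: 30.0
tool_pos: [0.5977, -0.1421, 0.0828]
force: [9.8, -0.9, -9.2]
finger_force: 30.0
tool_pos: [0.5968, -0.1421, 0.0828]
force: [9.9, -0.6, -9.2]
finger_force: 30.0
tool_pos: [0.5968, -0.1421, 0.0828]
force: [10.9, -1.0, -9.5]
finger_force: 30.0
```

```bash
python3 -m creep '[[0,-0.1,0,0,0,0,0],[0,0,0,0,0,0,0]]'|egrep 'pos|force:';python3 -m creep '[[0,0,0,0,0,0,0]]'|egrep 'pos|force:'; python3 -m creep '[[0,-0.1,0,0,0,0,0],[0,0,0,0,0,0,0]]'|egrep 'pos|force:';python3 -m creep '[[0,0,0,0,0,0,0]]'|egrep 'pos|force:'
```

```text
tool_pos: [0.5961, -0.1421, 0.0828]
force: [11.7, -0.9, -11.0]
finger_force: 30.0
tool_pos: [0.5961, -0.1421, 0.0828]
force: [11.0, -1.1, -9.1]
finger_force: 30.0
tool_pos: [0.5952, -0.1421, 0.0828]
force: [10.8, -1.1, -10.6]
finger_force: 30.0
tool_pos: [0.5952, -0.1421, 0.0828]
force: [10.4, -1.1, -10.6]
finger_force: 30.0
```

```bash
for i in 1; do python3 -m creep '[[0,-0.1,0,0,0,0,0],[0,0,0,0,0,0,0]]'|egrep 'pos|force:';python3 -m creep '[[0,0,0,0,0,0,0]]'|egrep 'force:'; python3 -m creep '[[0,-0.1,0,0,0,0,0],[0,0,0,0,0,0,0]]'|egrep 'pos|force:';python3 -m creep '[[0,0,0,0,0,0,0]]'|egrep 'force:'; done | grep -v finger
```

```text
tool_pos: [0.5938, -0.1422, 0.0828]
force: [9.6, -1.3, -9.2]
force: [10.2, -1.6, -9.2]
tool_pos: [0.5925, -0.1422, 0.0828]
force: [9.9, -0.7, -9.2]
force: [10.0, -1.0, -8.1]
```

```bash
for i in 1; do python3 -m creep '[[0,-0.1,0,0,0,0,0],[0,0,0,0,0,0,0]]'|egrep 'pos|force:';python3 -m creep '[[0,0,0,0,0,0,0]]'|egrep 'force:'; done | grep -v finger
```

```text
tool_pos: [0.5915, -0.1422, 0.0828]
force: [9.1, -0.3, -8.3]
force: [8.8, -1.3, -8.6]
```

```bash
for i in 1; do python3 -m creep '[[0,-0.1,0,0,0,0,0],[0,0,0,0,0,0,0]]'|egrep 'pos|force:';python3 -m creep '[[0,0,0,0,0,0,0]]'|egrep 'force:'; done | grep -v finger
```

```text
tool_pos: [0.5905, -0.1422, 0.0828]
force: [9.9, -1.5, -8.7]
force: [8.9, -1.3, -8.6]
```

```bash
for i in 1; do python3 -m creep '[[0,-0.1,0,0,0,0,0],[0,0,0,0,0,0,0]]'|egrep 'pos|force:';python3 -m creep '[[0,0,0,0,0,0,0]]'|egrep 'force:'; done | grep -v finger
```

```text
tool_pos: [0.5896, -0.1422, 0.0828]
force: [10.0, -1.3, -8.5]
force: [9.2, -1.4, -9.2]
```

```bash
for i in 1; do python3 -m creep '[[0,-0.1,0,0,0,0,0],[0,0,0,0,0,0,0]]'|egrep 'pos|force:';python3 -m creep '[[0,0,0,0,0,0,0]]'|egrep 'force:'; done | grep -v finger
```

```text
tool_pos: [0.5886, -0.1422, 0.0828]
force: [8.9, -1.2, -9.2]
force: [9.7, -1.2, -8.5]
```

```bash
for i in 1; do python3 -m creep '[[0,-0.1,0,0,0,0,0],[0,0,0,0,0,0,0]]'|egrep 'pos|force:';python3 -m creep '[[0,0,0,0,0,0,0]]'|egrep 'force:'; done | grep -v finger
```

```text
tool_pos: [0.5876, -0.1423, 0.0828]
force: [10.5, -0.6, -8.8]
force: [9.3, -1.7, -9.6]
```

```bash
for i in 1; do python3 -m creep '[[0,-0.1,0,0,0,0,0],[0,0,0,0,0,0,0]]'|egrep 'pos|force:';python3 -m creep '[[0,0,0,0,0,0,0]]'|egrep 'force:'; done | grep -v finger
```

```text
tool_pos: [0.5866, -0.1422, 0.0828]
force: [9.3, -1.3, -7.8]
force: [10.1, -1.4, -9.2]
```

```bash
for i in 1; do python3 -m creep '[[0,-0.1,0,0,0,0,0],[0,0,0,0,0,0,0]]'|egrep 'pos|force:';python3 -m creep '[[0,0,0,0,0,0,0]]'|egrep 'force:'; done | grep -v finger
```

```text
tool_pos: [0.5854, -0.1423, 0.0828]
force: [9.0, -1.1, -9.0]
force: [8.5, -1.2, -8.5]
```

```bash
for i in 1; do python3 -m creep '[[0,-0.1,0,0,0,0,0],[0,0,0,0,0,0,0]]'|egrep 'pos|force:';python3 -m creep '[[0,0,0,0,0,0,0]]'|egrep 'force:'; done | grep -v finger
```

```text
tool_pos: [0.5845, -0.1423, 0.0828]
force: [10.1, -0.6, -8.7]
force: [9.2, -1.5, -9.4]
```

```bash
for i in 1; do python3 -m creep '[[0,-0.1,0,0,0,0,0],[0,0,0,0,0,0,0]]'|egrep 'pos|force:';python3 -m creep '[[0,0,0,0,0,0,0]]'|egrep 'force:'; done | grep -v finger
```

```text
tool_pos: [0.5842, -0.1423, 0.0828]
force: [11.2, -1.1, -11.5]
force: [11.6, -2.7, -10.7]
```

```bash
for i in 1; do python3 -m creep '[[0,-0.1,0,0,0,0,0],[0,0,0,0,0,0,0]]'|egrep 'pos|force:';python3 -m creep '[[0,0,0,0,0,0,0]]'|egrep 'force:'; done | grep -v finger
```

```text
tool_pos: [0.5836, -0.1423, 0.0828]
force: [13.4, -2.2, -12.3]
force: [12.8, -0.9, -12.6]
```

```bash
for i in 1; do python3 -m creep '[[0,-0.1,0,0,0,0,0],[0,0,0,0,0,0,0]]'|egrep 'pos|force:';python3 -m creep '[[0,0,0,0,0,0,0]]'|egrep 'force:';python3 -m creep '[[0,0,0,0,0,0,0]]'|egrep 'force:'; done | grep -v finger
python3 - <<'E'
from h import *
save("side","s3")
cv2.imwrite("pics/m3.png",cv2.resize(np.hstack([cv2.imread("pics/s2.png")[170:270,270:450],cv2.imread("pics/s3.png")[170:270,270:450]]),(792,220),interpolation=2))
E
```

```text
tool_pos: [0.583, -0.1423, 0.0828]
force: [14.4, -1.8, -14.9]
force: [13.5, -1.7, -14.1]
force: [14.4, -1.7, -13.6]
```

View pics/m3.png

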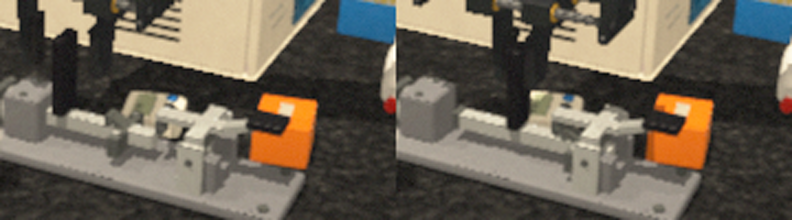

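The striker is drawn back against the stop, squeezing it by about 4.8 N. I'll go slightly further, then ease forward: if the sear is holding, the pull should fall to about zero.

```bash
for i in 1; do python3 -m creep '[[0,-0.08,0,0,0,0,0],[0,0,0,0,0,0,0],[0,0,0,0,0,0,0]]'|egrep 'pos|force:';python3 -m creep '[[0,0,0,0,0,0,0]]'|egrep 'pos|force:';python3 -m creep '[[0,0.1,0,0,0,0,0],[0,0.1,0,0,0,0,0],[0,0,0,0,0,0,0]]'|egrep 'pos|force:';python3 -m creep '[[0,0.1,0,0,0,0,0],[0,0,0,0,0,0,0]]'|egrep 'pos|force:';python3 -m creep '[[0,0.1,0,0,0,0,0],[0,0,0,0,0,0,0]]'|egrep 'pos|force:'; done | grep -v finger
```

```text
tool_pos: [0.5826, -0.1423, 0.0828]
force: [15.6, -1.2, -15.9]
tool_pos: [0.5826, -0.1423, 0.0828]
force: [15.1, -2.0, -14.7]
tool_pos: [0.5839, -0.1423, 0.0828]
force: [12.3, -3.1, -12.7]
tool_pos: [0.5845, -0.1423, 0.0828]
force: [10.7, -1.7, -11.6]
tool_pos: [0.5846, -0.1423, 0.0828]
force: [8.6, -0.8, -8.1]
```

```bash
for i in 1; do python3 -m creep '[[0,0.1,0,0,0,0,0],[0,0,0,0,0,0,0]]'|egrep 'pos|force:';python3 -m creep '[[0,0,0,0,0,0,0]]'|egrep 'pos|force:'; python3 -m creep '[[0,0.1,0,0,0,0,0],[0,0,0,0,0,0,0]]'|egrep 'pos|force:';python3 -m creep '[[0,0,0,0,0,0,0]]'|egrep 'pos|force:'; done | grep -v finger
```

```text
tool_pos: [0.5848, -0.1423, 0.0828]
force: [6.5, -0.8, -5.5]
tool_pos: [0.5848, -0.1423, 0.0828]
force: [6.5, -1.0, -4.5]
tool_pos: [0.5849, -0.1423, 0.0827]
force: [2.9, 0.1, -1.8]
tool_pos: [0.5849, -0.1423, 0.0828]
force: [3.0, -1.4, -2.9]
```

The position stays at 0.585 while the pull drops to 3 N, so the sear holds. I'll release and lift away.

```bash
python3 -m creep '[[0,0.08,0,0,0,0,0],[0,0,0,0,0,0,0],[2,0,0,0,0,0,0],[4,0,0,0,0,0,0],[4,0,0,0,0,0,0],[4,0,0,2,0,0,0],[4,0,0,4,0,0,0],[4,0,0,4,0,0,0],[4,0,0,0,0,0,0],[4,0,0,0,0,0,0]]'; python3 -m creep '[[4,0,0,0,0,0,0],[4,0,0,0,0,0,0],[4,0,0,0,0,0,0]]'
python3 - <<'E'
from h import *
save("side","s4");save("wrist","w4")
for t,z in(("grip",.1),("trip_pad",.08),("tester",0)):
    for r in manip.place_of(t,"wrist")[:1]:print(t,r["p"],ray("wrist",r["position"],z).round(4))
    for r in manip.place_of(t,"side")[:1]:print(t,r["p"],ray("side",r["position"],z).round(4))
cv2.imwrite("pics/m4.png",np.vstack([cv2.resize(cv2.imread("pics/s4.png")[120:320,160:480],(480,300)),cv2.resize(cv2.imread("pics/w4.png"),(480,300))]))
E
```

```text
time: 14.9
tool_pos: [0.5864, -0.1421, 0.1835]
eef_rot: [179.9, 0.0, 90.7]
force: [-0.0, -0.0, 0.1]
finger_gap: 0.0399
finger_force: 0.0
time: 15.2
tool_pos: [0.5853, -0.142, 0.1815]
eef_rot: [-179.9, -0.0, 90.8]
force: [0.7, -0.2, 0.2]
finger_gap: 0.0398
finger_force: 0.0
grip 0.79 [ 0.5852 -0.1399  0.1   ]
grip 0.58 [ 0.5794 -0.1335  0.1   ]
trip_pad 0.97 [ 0.4568 -0.142   0.08  ]
trip_pad 0.72 [ 0.4541 -0.1382  0.08  ]
tester 0.57 [ 0.6385 -0.1395  0.    ]
tester 0.67 [ 0.6405 -0.1465  0.    ]
```

View pics/m4.png

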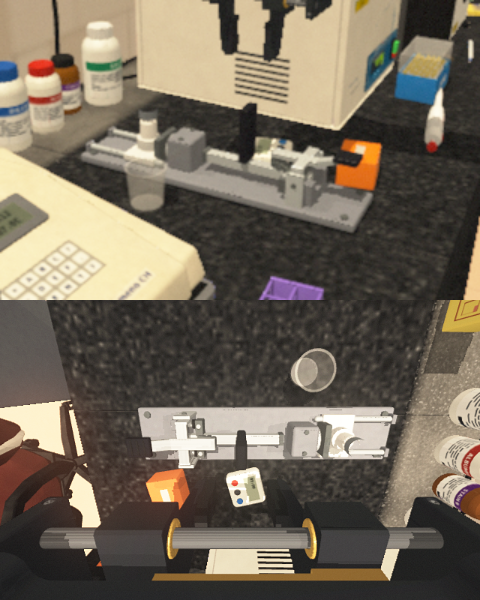

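Striker is latched: its grip is at 0.585, 53 mm back, and the carrier hasn't moved. Next I'll shut the fingers and move over the thumb pad at about (0.455, -0.142).

```bash
python3 -m creep '[[2,-3.3,0,0,0,0,0],[0,-3.3,0,0,0,0,0],[0,-3.3,0,0,0,0,0],[0,-3.1,-0.05,0,0,0,0],[0,0,0,-3,0,0,0],[0,0,0,-3,0,0,0],[0,0,0,-1.5,0,0,0],[0,0,0,0,0,0,0],[0,0,0,0,0,0,0]]'
python3 - <<'E'
from h import *
save("side","s5");save("scene","c5")
cv2.imwrite("pics/m5.png",np.hstack([cv2.resize(cv2.imread("pics/s5.png")[140:300,300:460],(400,400)),cv2.resize(cv2.imread("pics/c5.png")[170:330,230:390],(400,400))]))
E
```

```text
time: 16.5
tool_pos: [0.4563, -0.1427, 0.1081]
eef_rot: [180.0, 0.0, 90.7]
force: [-0.0, -0.5, 0.4]
finger_gap: 0.0009
finger_force: 0.0
```

View pics/m5.png

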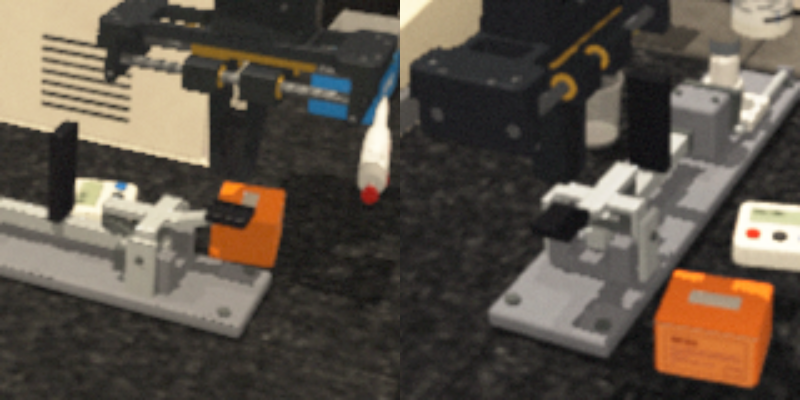

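The shut fingers are directly over the pad. Pressing now.

```bash
python3 -m creep '[[0,0,0,-1.5,0,0,0],[0,0,0,-1,0,0,0],[0,0,0,-0.3,0,0,0],[0,0,0,-0.4,0,0,0],[0,0,0,-0.4,0,0,0],[0,0,0,-0.4,0,0,0],[0,0,0,0,0,0,0],[0,0,0,0,0,0,0],[0,0,0,0,0,0,0]]'
python3 - <<'E'
from h import *
save("side","s6")
for t,z in(("grip",.1),("carrier",0)):
    for r in manip.place_of(t,"side")[:1]:print(t,r["p"],ray("side",r["position"],z).round(4))
cv2.imwrite("pics/m6.png",cv2.resize(cv2.imread("pics/s6.png")[120:320,160:480],(640,400)))
E
```

```text
time: 17.5
tool_pos: [0.4511, -0.1427, 0.0672]
eef_rot: [-179.5, -0.1, 90.7]
force: [-10.2, 0.2, 7.0]
finger_gap: 0.0004
finger_force: 5.1
grip 0.62 [ 0.6365 -0.1325  0.1   ]
carrier 0.87 [ 0.7521 -0.1347  0.    ]
```

View pics/m6.png

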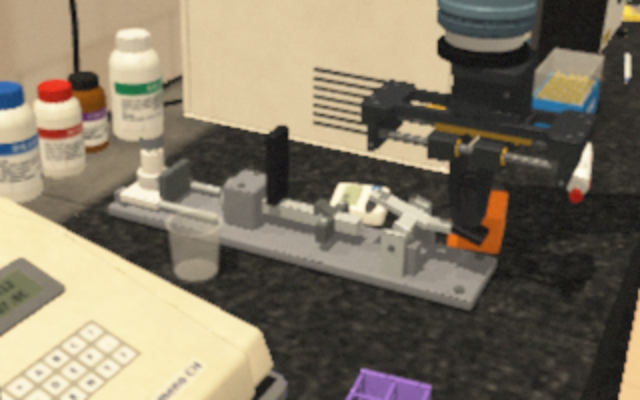

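The striker fired: its grip is back at home, and the carrier has been knocked about 50 mm along its rails. I'll lift away and check.

```bash
python3 -m creep '[[0,0,0,1,0,0,0],[0,0,0,2,0,0,0],[0,0,0,4,0,0,0],[0,0,0,4,0,0,0],[0,0,0,0,0,0,0],[0,0,0,0,0,0,0],[0,0,0,0,0,0,0],[0,0,0,0,0,0,0]]'
python3 - <<'E'
from h import *
save("side","s7")
for t,z in(("grip",.1),("carrier",0)):
    for r in manip.place_of(t,"side")[:1]:print(t,r["p"],ray("side",r["position"],z).round(4))
cv2.imwrite("pics/m7.png",cv2.resize(cv2.imread("pics/s7.png")[120:320,160:480],(640,400)))
E
```

```text
time: 18.45
tool_pos: [0.4552, -0.1424, 0.1767]
eef_rot: [-179.9, -0.0, 90.8]
force: [-0.1, 0.4, 0.7]
finger_gap: 0.0006
finger_force: 0.0
grip 0.69 [ 0.6372 -0.1359  0.1   ]
carrier 0.74 [ 0.7639 -0.1383  0.    ]
```

View pics/m7.png

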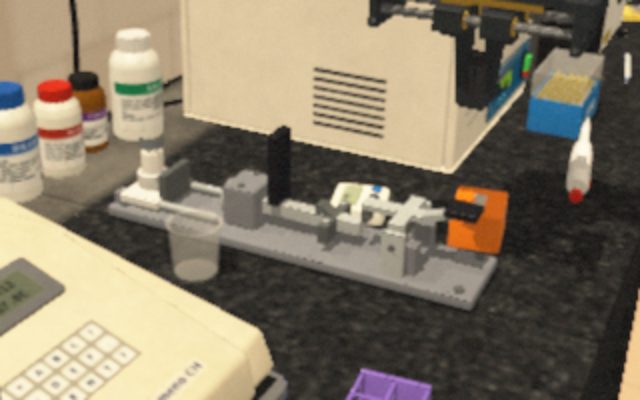

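The lever is back up, the striker is home, the carrier has moved to the far end of its rails, and the hand is clear.

```bash
python3 -c "
from cell import manip
print(manip.hand_in())"
```

```text
the job is handed in; nothing more can be done
None
```

The vial was shock-tested with one shot and the job is handed in (no verdict was returned): the sear alone held the striker 53 mm back, the trip lever fired it, and the carrier slid roughly 50–60 mm along its rails, with the stop squeezed to about 6 N, the lever back up and the hand clear.

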